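# Mount the three-hole grinding wheel on its studs

### The job

Take the grinding wheel that has three holes by its neck, lower it over the stand's spigot turned so that its three holes line up with the three brass studs, and keep hold of it until it is right down, flush on the stand's plate; then let go. Leave the other two wheels where they lie.

Things in the scene. Friction and masses are not known exactly. Their poses are not given: they have to be found in the camera images.
- wheel3: Grinding wheel lying flat: aluminium disc 130 mm across, 14 thick, rust-brown rim, three 24 mm through-holes 120 degrees apart, centres 42 mm from the axis. Round steel neck on top, 50 mm outside, its top 65 mm above the underside, open bore 36 mm. About 0.55 kg. Origin: on the axis at the underside; z up, a hole on +x. To be mounted; grip it across the neck at any angle.
- seat (a point): Fixed stand's flat round seating face (dark plate 120 mm across, on a grey foot), its centre, 34 mm above the table; z up, a stud on +x. Spigot 20 mm across, tapered tip 50 mm above the face. Three brass studs 8 mm across, tapered tips 24 mm above the face, 120 degrees apart, 42 mm from the axis. The wheel goes on with some 8 mm play each way, or 10 degrees.
- wheel4: Grinding wheel lying flat: aluminium disc 130 mm across, 14 thick, green rim, four 24 mm through-holes 90 degrees apart, centres 42 mm from the axis. Round steel neck on top, 50 mm outside, its top 65 mm above the underside, open bore 36 mm. About 0.55 kg. Origin: on the axis at the underside; z up, a hole on +x. Leave it alone.
- wheel2: Grinding wheel lying flat: aluminium disc 130 mm across, 14 thick, pale beige rim, two 24 mm through-holes opposite each other, centres 42 mm from the axis. Round steel neck on top, 50 mm outside, its top 65 mm above the underside, open bore 36 mm. About 0.5 kg. Origin: on the axis at the underside; z up, a hole on +x. Leave it alone.
Things that resemble listed ones, but are neither listed nor needed, are in the scene too. What is shaped like the part that bears seat but orange or red is not meant.

How it is judged:
On the way:
1. the three-hole wheel, still held, is lowered over the studs to within 10 mm of the plate (contact force between the fingers and wheel3 above 0.5 N and z of wheel3 in the frame of seat below 0.01 m and horizontal distance between wheel3 and seat below 0.014 m), for 0.1 s.
At the end, for the whole second after the job is handed in: The three-hole wheel sits over the spigot and studs, flush on the stand's plate: its underside within 4 mm of the seating face, its axis within 14 mm of the stand's, tilted less than 0.06 rad, and at rest (horizontal distance between wheel3 and seat below 0.014 m and z of wheel3 in the frame of seat between -0.004 and 0.004 m and angle between wheel3's own z axis and vertical below 0.06 rad and linear speed of wheel3 below 0.02 m/s); the robot touches nothing.
It fails at once if the four-hole wheel is moved more than 30 mm (distance of wheel4 from where it was at the start of the episode above 0.03 m).
It fails at once if the two-hole wheel is moved more than 30 mm (distance of wheel2 from where it was at the start of the episode above 0.03 m).
It also fails if it takes over 38 s, if anything falls off the work surface, if the arm or the gripper's body presses on something with over 40 N, if the wrist force passes 120 N, or if a joint passes its speed limit or range.

### The arm

A 6-joint arm with a two-finger parallel gripper is mounted at the origin on the work surface. World frame = base frame: x ahead of the robot, y to its left, z up, the work surface at z = 0. Lengths are in m, angles in rad, forces in N, time in s.
With the tool pointing down it reaches from about 0.3 to 0.775 m from the base axis. Payload 14.6 kg.
Tool frame: the origin (TCP) lies midway between the tips of the shut fingers; the grasp point (between the pads) lies 19 mm behind it (ctrl.grip_depth is the distance from the TCP to the grasp point, in m); z points along the fingers, x is the direction in which the jaws open and shut, and the axes are right-handed (so a half turn about z gives the same grasp; the last joint's range is limited). The gripper opens to 94 mm and grips with 3 to 60 N. Pads are 16 mm wide; open, the fingers measure 119 mm over their backs; the gripper's body (75 mm by 177 mm) begins 78 mm behind the grasp point.
Start: joints at [1.24, 0.3, 1.521, -0, 1.321, -0.067], TCP at [0.143, 0.531, 0.173] pointing down, gripper open.
Joint ranges: [-3.03, 3.03], [-0.79, 2.21], [0.23, 2.52], [-1.04, 4.18], [0, 3.07], [-2.55, 2.55]. Speed limits (rad/s): [2.22, 2.22, 2.57, 3.14, 3.14, 3.14].

### API

Orientations are given as [roll, pitch, yaw] about the fixed x, y, z axes, in that order (R = Rz(yaw) Ry(pitch) Rx(roll)).
In Python, from station import ctrl gives the robot as it stands.
- The arm moves only by the tool play_rows, never from a script. Its argument "steps" is a list that holds one entry, the list of rows, each a list of 7 numbers: the shift along the tool's x, y, z in cm, then the turn, a rotation vector about the tool's x, y, z in rad, then the opening, from 0 (shut) to 1 (fully open). In form: [[[x, y, z, ax, ay, az, hand], ...]]. A call has 1 to 20 rows; each row is the pose to reach, as a shift and turn from the pose measured when the call began, along the tool's axes at that moment; what a row does not reach only later rows make up. A row lasts 1/12 s, in which the tool goes at most 41.7 mm and 7.16 degrees, less where a joint would pass 70% of its speed; a pose out of reach is approached as far as the arm can. A call with a gripper value outside its range is refused whole. The fingers move at their own pace and stop on an object; "force" is the grip in N (left out, the last holds). Time passes only in rows, so rows that repeat a pose let the fingers close. It gives the time, the measured TCP pose, the force and the opening at its end, in the units of the state.
- ctrl.get_obs(): the state, without advancing time (a new reading comes with each control period).
- ctrl.camera(name): name is "side" or "top" or "wrist"; returns a dict with "frame" (400x640x3 uint8, blue, green, red), "fovy" (degrees; the focal length in pixels is half the picture's height over the tangent of half this angle, whatever the lens; pixels are square), "cx", "cy" (the principal point, pixels), "world_to_cam" (4x4, takes a point from world to camera coordinates). Camera axes: x right, y up, looking along -z (the intrinsics and any distortion apply to the point x, -y, -z); pixel columns grow to the right and rows downward; lengths in m; the calibration is good to about 2 mm. A picture is of the moment at which its call begins. There is no depth.
- ctrl.hand_in(): hands the job in, once; it reports no verdict.
The state is a dict: "time_s": time; "qpos": joint angles; "joint_vel": joint speeds; "tau": joint torques, N m; "ee_pos": TCP position; "eef_rot": TCP orientation; "force": force on the tool from outside, world axes, zero at the start; "moment": the same for the moment, N m; "grip_width": finger opening in m.
Only numpy, scipy, OpenCV 4.12 (cv2) and the standard library are available. Lean on these libraries where they do the work, as an engineer would, in place of code of your own. Each camera call takes 0.05 s, during which the arm holds its last target. There are 200 camera calls.

## Working session

There is one attempt and no reset: what is moved stays moved. The work goes in short steps, Python scripts to look and compute and a tool call to move; the robot and the scene stay as the last step left them, time stands still between calls to the robot, and variables do not carry over. Pictures are saved under pics/ and viewed, about 8 in all and at most 12, crops included, and the job is handed in when it is done.

Besides the shell and the picture viewer there is one more tool, called as name(argument=value, ...) on one line, values as JSON. play_rows: Moves the arm, as the interface text tells. Its arguments: {"type":"object","properties":{"steps":{"type":"array"},"force":{"type":"number"}},"required":["steps"]}

```bash
mkdir -p pics; ls; python3 - <<'E'
from station import ctrl
import cv2
o=ctrl.get_obs();print(o)
for n in("top","side"):
    c=ctrl.camera(n);cv2.imwrite(f"pics/{n}0.png",c["frame"]);print(n,{k:v for k,v in c.items() if k!="frame"})
E
```

```text
pics
{'time_s': 0.0, 'qpos': array([ 1.24040804e+00,  3.00465664e-01,  1.52157801e+00,  7.61022897e-06,
        1.32068348e+00, -6.65924571e-02]), 'joint_vel': array([ 9.30416946e-04,  2.64416344e-04, -1.22185860e-03, -2.62830486e-04,
       -7.72540261e-05, -1.41032171e-03]), 'tau': array([ 2.01685027e-03, -5.31807876e+01, -3.52742279e+01,  7.09387986e-02,
        2.43975897e-02, -8.23350570e-05]), 'ee_pos': array([0.14331175, 0.53069573, 0.17199063]), 'eef_rot': array([-3.14150980e+00,  1.13150225e-03,  1.30699865e+00]), 'force': array([-0.39770324,  0.32389123,  0.96325924]), 'moment': array([-0.03417847, -0.03383343, -0.0410825 ]), 'grip_width': 0.09406603917947585}
top {'fovy': 51.13381560114112, 'cx': 325.00153018543114, 'cy': 201.7309940417635, 'world_to_cam': array([[ 1.44861210e-02, -9.99892332e-01,  2.34028869e-03,
         2.07675370e-02],
       [ 9.88907240e-01,  1.46729229e-02,  1.47807904e-01,
        -4.86026813e-01],
       [-1.47826329e-01,  1.73165248e-04,  9.89013320e-01,
        -9.01667924e-01],
       [ 0.00000000e+00,  0.00000000e+00,  0.00000000e+00,
         1.00000000e+00]])}
side {'fovy': 42.86455456558069, 'cx': 320.3284517656586, 'cy': 197.27177049222826, 'world_to_cam': array([[ 0.90526181, -0.42438808,  0.01989489, -0.42258724],
       [ 0.28174222,  0.63471602,  0.71955326, -0.2071673 ],
       [-0.31799743, -0.64577886,  0.69415221, -0.93737434],
       [ 0.        ,  0.        ,  0.        ,  1.        ]])}
```

View pics/top0.png

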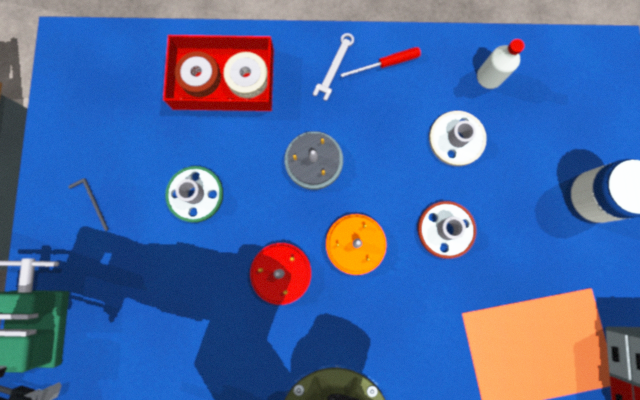

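View pics/side0.png

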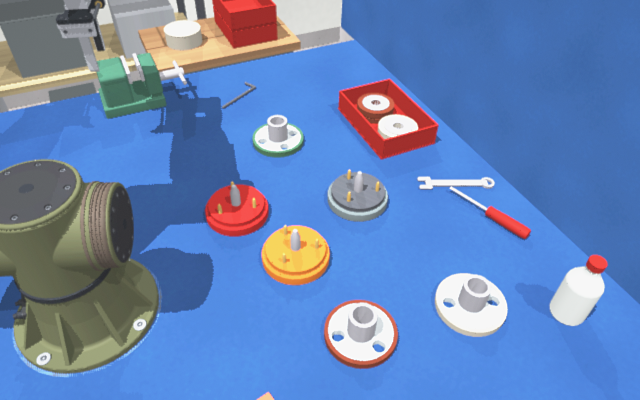

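Top view shows the rust-rimmed wheel3 at about (447,229), the grey stand at (314,160), wheel4 (green rim) at (194,193) and wheel2 (beige) at (458,138). The red and orange stands are decoys. Next I rectify the wheel and stand onto their planes.

```bash
cat > h.py <<'E'
import numpy as np, cv2
from station import ctrl
def K(c):
    f=200/np.tan(np.radians(c["fovy"]/2)); return f,c["cx"],c["cy"]
def proj(c,P):
    P=np.atleast_2d(P); f,cx,cy=K(c); T=np.array(c["world_to_cam"])
    q=P@T[:3,:3].T+T[:3,3]; return np.c_[cx+f*q[:,0]/-q[:,2], cy-f*q[:,1]/-q[:,2]]
def cast(c,uv,z):
    uv=np.atleast_2d(np.asarray(uv,float)); f,cx,cy=K(c); T=np.array(c["world_to_cam"]); R=T[:3,:3]
    d=np.c_[(uv[:,0]-cx)/f,-(uv[:,1]-cy)/f,-np.ones(len(uv))]@R; o=-R.T@T[:3,3]
    return o+d*((z-o[2])/d[:,2])[:,None]
def rect(c,xy,z,w=.15,s=2000):
    "world window, x right, y up, s px/m"
    n=int(w*s); h=w/2; x,y=xy
    src=proj(c,[[x-h,y+h,z],[x+h,y+h,z],[x+h,y-h,z],[x-h,y-h,z]]).astype(np.float32)
    return cv2.warpPerspective(c["frame"],cv2.getPerspectiveTransform(src,np.float32([[0,0],[n,0],[n,n],[0,n]])),(n,n),flags=cv2.INTER_CUBIC)
E
python3 - <<'E'
from h import *
cs={n:ctrl.camera(n) for n in("top","side")}
t=cs["top"]
W=cast(t,[447,229],.014)[0,:2];S=cast(t,[314,160],.034)[0,:2];print(W,S)
rows=[]
for n,c in cs.items():
    rows.append(np.hstack([rect(c,W,.014),rect(c,S,.034)]))
    hsv=cv2.cvtColor(c["frame"],cv2.COLOR_BGR2HSV)
    blue=cv2.inRange(hsv,(105,150,40),(125,255,255))
    for nm,p,z in(("wheel",W,.014),("stand",S,.034)):
        uv=proj(c,[[p[0],p[1],z]])[0]
        m=cv2.connectedComponents(cv2.bitwise_not(blue))[1]
        k=m[int(uv[1])-8:int(uv[1])+9,int(uv[0])-8:int(uv[0])+9]; k=np.bincount(k[k>0]).argmax()
        mm=(m==k).astype(np.uint8); cn=max(cv2.findContours(mm,0,1)[0],key=cv2.contourArea)
        print(n,nm,"ellipse",cv2.fitEllipse(cn)[:2],"center@z",cast(c,cv2.fitEllipse(cn)[0],z)[0].round(4))
    br=cv2.inRange(hsv,(12,90,70),(32,255,255))
    uv=proj(c,[[S[0],S[1],.045]])[0]; mk=np.zeros_like(br); cv2.circle(mk,tuple(int(v) for v in uv),38,255,-1)
    N,_,st,ce=cv2.connectedComponentsWithStats(br&mk)
    for i in range(1,N):
        if st[i,4]>3: print(n,"brass",st[i,4],ce[i].round(1),cast(c,ce[i],.046)[0].round(4))
cv2.imwrite("pics/r1.png",np.vstack(rows))
E
```

```text
[ 0.43034514 -0.25065997] [0.58189396 0.05438935]
top wheel ellipse ((446.7303161621094, 229.41983032226562), (57.14931869506836, 59.844146728515625)) center@z [ 0.4294 -0.25    0.014 ]
top stand ellipse ((313.3171081542969, 159.9302520751953), (57.91888427734375, 58.15696334838867)) center@z [0.582 0.056 0.034]
top brass 18 [322.  140.5] [0.6245 0.0367 0.046 ]
top brass 19 [294.5 156.8] [0.5855 0.0982 0.046 ]
top brass 18 [322.7 172. ] [0.5515 0.0341 0.046 ]
side wheel ellipse ((360.3056640625, 333.5000915527344), (69.30252075195312, 75.54737091064453)) center@z [ 0.4243 -0.2559  0.014 ]
side stand ellipse ((357.0224914550781, 196.13592529296875), (50.74574661254883, 61.53427505493164)) center@z [0.5728 0.0375 0.034 ]
side brass 24 [348.8 174.7] [0.5821 0.0965 0.046 ]
side brass 25 [377.1 186.3] [0.6216 0.0366 0.046 ]
side brass 31 [348.5 196.8] [0.5482 0.0324 0.046 ]
```

View pics/r1.png

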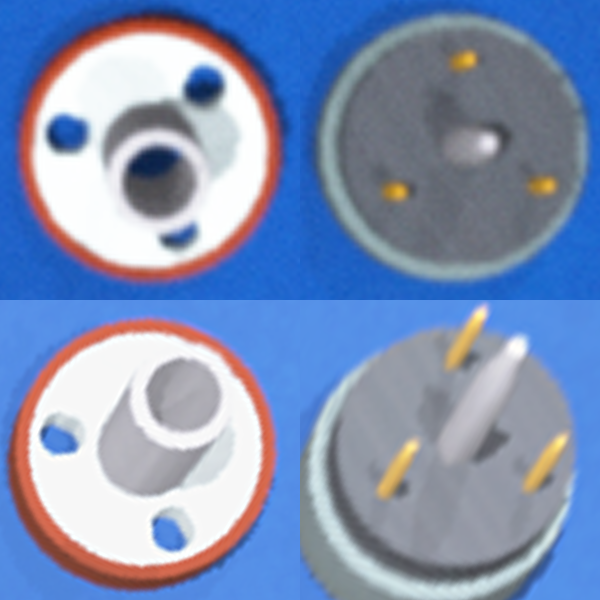

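Wheel3 is at about (0.429,-0.250) with a hole at 49° (mod 120). The seat is at about (0.585,0.056) with studs at -28° (mod 120). I'll move above the wheel and check from close by.

```bash
cat >> h.py <<'E'
from scipy.spatial.transform import Rotation as Ro
def go(p,yaw):
    "numbers for a row: shift (cm) and turn to TCP p, tool down at yaw"
    o=ctrl.get_obs(); R=Ro.from_euler("xyz",o["eef_rot"]); G=Ro.from_euler("xyz",[np.pi,0,yaw])
    print("row",(R.inv().apply(np.array(p)-o["ee_pos"])*100).round(2),(R.inv()*G).as_rotvec().round(3))
E
python3 - <<'E'
from h import *
go([.40,.10,.21],.5); go([.429,-.25,.21],-.4)
E
```

```text
row [-34.9   36.01  -3.75] [0.    0.001 0.807]
row [-67.93  47.93  -3.73] [1.000e-03 1.000e-03 1.707e+00]
```

play_rows(steps=[[[-34.9,36.0,-3.7,0,0,0.8,1],[-34.9,36.0,-3.7,0,0,0.8,1],[-34.9,36.0,-3.7,0,0,0.8,1],[-34.9,36.0,-3.7,0,0,0.8,1],[-34.9,36.0,-3.7,0,0,0.8,1],[-34.9,36.0,-3.7,0,0,0.8,1],[-34.9,36.0,-3.7,0,0,0.8,1],[-34.9,36.0,-3.7,0,0,0.8,1],[-34.9,36.0,-3.7,0,0,0.8,1],[-34.9,36.0,-3.7,0,0,0.8,1],[-67.9,47.9,-3.7,0,0,1.707,1],[-67.9,47.9,-3.7,0,0,1.707,1],[-67.9,47.9,-3.7,0,0,1.707,1],[-67.9,47.9,-3.7,0,0,1.707,1],[-67.9,47.9,-3.7,0,0,1.707,1],[-67.9,47.9,-3.7,0,0,1.707,1],[-67.9,47.9,-3.7,0,0,1.707,1],[-67.9,47.9,-3.7,0,0,1.707,1],[-67.9,47.9,-3.7,0,0,1.707,1],[-67.9,47.9,-3.7,0,0,1.707,1]]])

```text
time_s: 1.87
ee_pos: [0.4263, -0.239, 0.2095]
eef_rot: [3.141, -0.0, -0.401]
force: [0.1, 1.8, 0.3]
grip_width: 0.0943
```

```bash
python3 - <<'E'
from h import *
c=ctrl.camera("wrist");W=[.4293,-.2497]
a=rect(c,W,.014);b=rect(c,W,.065)
cv2.imwrite("pics/w1.png",np.vstack([np.hstack([a,b]),cv2.resize(c["frame"],(600,375))[:300]]))
print(ctrl.get_obs()["ee_pos"]); go([.4293,-.2497,.03],-.4)
E
```

```text
[ 0.42675289 -0.24419707  0.20887834]
row [ 0.45  0.37 17.89] [ 0.002 -0.    -0.003]
```

View pics/w1.png

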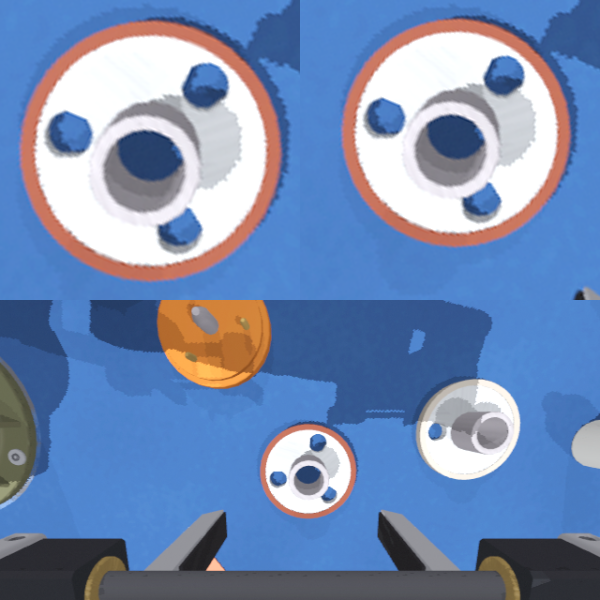

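The wrist view rectified at z=.014 puts the disc centre at (150,150) of its window. At z=.065 the neck is centred at (151,149). The centre estimate is confirmed and the holes are at 49.5° mod 120. Now I descend and grip.

play_rows(steps=[[[0.5,0.35,4,0,0,0,1],[0.5,0.35,8,0,0,0,1],[0.5,0.35,11.5,0,0,0,1],[0.5,0.35,14.5,0,0,0,1],[0.5,0.35,17,0,0,0,1],[0.5,0.35,18,0,0,0,1],[0.5,0.35,18,0,0,0,1],[0.5,0.35,18,0,0,0,1],[0.5,0.35,18,0,0,0,0],[0.5,0.35,18,0,0,0,0],[0.5,0.35,18,0,0,0,0],[0.5,0.35,18,0,0,0,0],[0.5,0.35,18,0,0,0,0],[0.5,0.35,18,0,0,0,0],[0.5,0.35,18,0,0,0,0],[0.5,0.35,18,0,0,0,0]]], force=45)

```text
time_s: 3.25
ee_pos: [0.43, -0.2498, 0.029]
eef_rot: [3.14, -0.0, -0.403]
force: [0.6, -0.1, 0.5]
grip_width: 0.0476
```

```bash
python3 - <<'E'
from h import *
print(ctrl.get_obs()["grip_width"]); go([.43,-.25,.16],-.403);go([.5855,.056,.16],.342)
E
```

```text
0.04758194792901324
row [ 1.00e-02  4.00e-02 -1.31e+01] [ 0.002 -0.     0.   ]
row [  2.32 -34.2  -13.17] [ 0.002  0.    -0.745]
```

play_rows(steps=[[[0,0,-3,0,0,0,0],[0,0,-6,0,0,0,0],[0,0,-9,0,0,0,0],[0,0,-12,0,0,0,0],[0,0,-13.2,0,0,0,0],[0.1,-2,-13.2,0,0,-0.05,0],[0.3,-5,-13.2,0,0,-0.11,0],[0.5,-8,-13.2,0,0,-0.17,0],[0.75,-11,-13.2,0,0,-0.24,0],[0.95,-14,-13.2,0,0,-0.31,0],[1.15,-17,-13.2,0,0,-0.37,0],[1.35,-20,-13.2,0,0,-0.44,0],[1.55,-23,-13.2,0,0,-0.5,0],[1.75,-26,-13.2,0,0,-0.57,0],[1.95,-29,-13.2,0,0,-0.63,0],[2.15,-32,-13.2,0,0,-0.7,0],[2.3,-33.5,-13.2,0,0,-0.735,0],[2.3,-34.2,-13.2,0,0,-0.745,0],[2.3,-34.2,-13.2,0,0,-0.745,0],[2.3,-34.2,-13.2,0,0,-0.745,0]]])

```text
time_s: 4.92
ee_pos: [0.5848, 0.0555, 0.1597]
eef_rot: [3.14, 0.003, 0.341]
force: [0.1, -0.1, -5.2]
grip_width: 0.0475
```

```bash
python3 - <<'E'
from h import *
o=ctrl.get_obs();print(o["ee_pos"],o["eef_rot"],o["force"],o["grip_width"])
S=[.5855,.056];z=o["ee_pos"][2]-.029
t=ctrl.camera("top");s=ctrl.camera("side");w=ctrl.camera("wrist")
f=s["frame"][80:280,220:520]
cv2.imwrite("pics/c1.png",np.vstack([np.hstack([rect(s,S,z+.014),rect(w,S,z+.014)]),np.hstack([rect(t,S,z+.014),cv2.resize(f,(300,300))])]))
E
```

```text
[0.58475518 0.05550708 0.15965747] [3.13996051e+00 2.52272941e-03 3.40952160e-01] [ 0.0621825  -0.07711807 -5.23045275] 0.047518774337623006
```

View pics/c1.png

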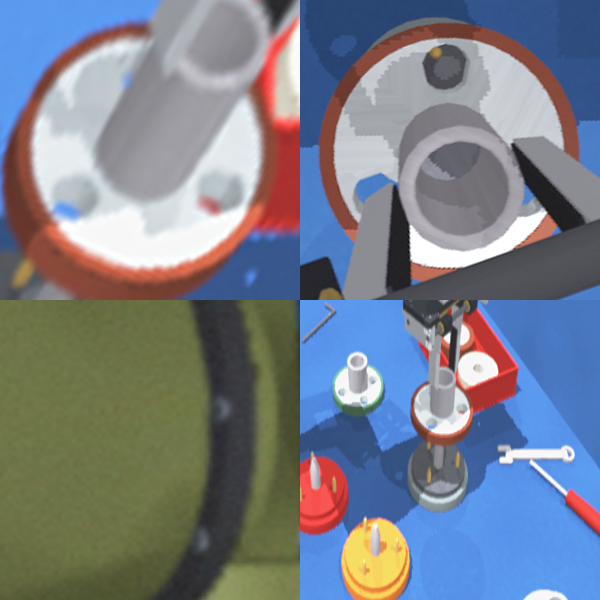

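The wrist tile shows a held-wheel hole at (445,67), with a stud visible inside it, and the others at about (372,195). That puts the holes near 92° mod 120, matching the studs. Lowering over the spigot first.

play_rows(steps=[[[0,0,2,0,0,0,0],[0,0,4,0,0,0,0],[0,0,5.5,0,0,0,0],[0,0,6.5,0,0,0,0],[0,0,7,0,0,0,0],[0,0,7,0,0,0,0]]])

```text
time_s: 5.57
ee_pos: [0.5846, 0.0544, 0.0897]
eef_rot: [3.14, 0.002, 0.339]
force: [-0.7, -0.3, -5.6]
grip_width: 0.0477
```

```bash
python3 - <<'E'
from h import *
o=ctrl.get_obs();print(o["ee_pos"],o["force"],o["grip_width"])
S=[.5855,.056];z=o["ee_pos"][2]-.029
s=ctrl.camera("side");w=ctrl.camera("wrist")
cv2.imwrite("pics/c2.png",np.vstack([np.hstack([rect(s,S,z+.014),rect(w,S,z+.014)])]))
E
```

```text
[0.58459556 0.05439844 0.08972593] [-0.67438248 -0.27802512 -5.62981254] 0.04772217010572795
```

View pics/c2.png

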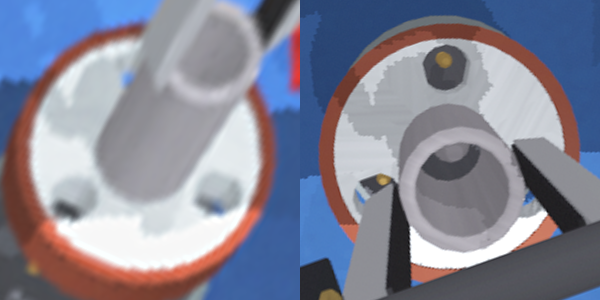

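```bash
python3 - <<'E'
from h import *
S=[.5855,.056];w=ctrl.camera("wrist");z=.075
# rectified tile px -> world at z -> image -> cast at stud height
for p in([143,60],[83,180]):
    P=[S[0]+(p[0]-150)/2000,S[1]-(p[1]-150)/2000,z]
    q=cast(w,proj(w,[P]),.056)[0]; d=q[:2]-S; print(q.round(4),np.hypot(*d).round(4),np.degrees(np.arctan2(d[1],d[0])).round(1))
a=np.radians([92.2,212.2])
print(np.c_[.5855+.042*np.cos(a),.056+.042*np.sin(a)])
E
```

```text
[0.5836 0.0996 0.056 ] 0.0436 92.5
[0.5511 0.0346 0.056 ] 0.0405 -148.1
[[0.58388771 0.09796904]
 [0.54995989 0.0336192 ]]
```

The studs seen close put the seat at about (0.586,0.057), so I shift 2 to 3 mm and lower the rest.

play_rows(steps=[[[0.2,-0.2,0,0,0,0,0],[0.2,-0.2,0.5,0,0,0,0],[0.2,-0.2,1.0,0,0,0,0],[0.2,-0.2,1.5,0,0,0,0],[0.2,-0.2,2.0,0,0,0,0],[0.2,-0.2,2.4,0,0,0,0],[0.2,-0.2,2.6,0,0,0,0],[0.2,-0.2,2.7,0,0,0,0],[0.2,-0.2,2.7,0,0,0,0],[0.2,-0.2,2.7,0,0,0,0]]])

```text
time_s: 6.55
ee_pos: [0.5868, 0.0572, 0.0646]
eef_rot: [3.139, -0.0, 0.34]
force: [-0.7, -0.0, -4.9]
grip_width: 0.0476
```

play_rows(steps=[[[0,0,0.1,0,0,0,0],[0,0,0.2,0,0,0,0],[0,0,0.25,0,0,0,0],[0,0,0.25,0,0,0,0],[0,0,0.25,0,0,0,0]]])

```text
time_s: 6.97
ee_pos: [0.5871, 0.0572, 0.063]
eef_rot: [3.139, -0.001, 0.34]
force: [-3.5, -0.1, 6.3]
grip_width: 0.0474
```

The force has reversed to +6.3 N with the TCP at 0.063, the expected flush height, so the wheel is seated. Opening and retreating upward.

play_rows(steps=[[[0,0,0,0,0,0,1],[0,0,0,0,0,0,1],[0,0,0,0,0,0,1],[0,0,0,0,0,0,1],[0,0,0,0,0,0,1],[0,0,0,0,0,0,1],[0,0,-2,0,0,0,1],[0,0,-5,0,0,0,1],[0,0,-9,0,0,0,1],[0,0,-13,0,0,0,1],[0,0,-14,0,0,0,1],[0,0,-14,0,0,0,1],[0,0,-14,0,0,0,1]]])

```text
time_s: 8.05
ee_pos: [0.5867, 0.0575, 0.2025]
eef_rot: [3.139, -0.002, 0.34]
force: [-0.4, -0.2, -1.3]
grip_width: 0.0937
```

```bash
python3 - <<'E'
from h import *
o=ctrl.get_obs();print(o["time_s"],o["ee_pos"],o["force"],o["grip_width"])
S=[.5860,.057]
s=ctrl.camera("side");w=ctrl.camera("wrist")
cv2.imwrite("pics/c3.png",np.vstack([np.hstack([rect(s,S,.048),rect(w,S,.048)]),cv2.resize(s["frame"],(600,375))]))
E
```

```text
8.05 [0.58674235 0.05752525 0.20252015] [-0.43121647 -0.22224282 -1.26575245] 0.0937257016705336
```

View pics/c3.png

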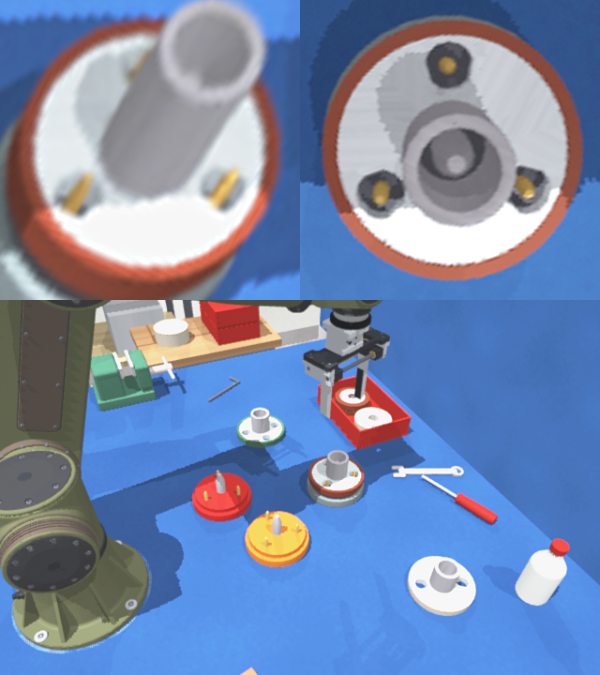

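The studs stand centred in all three holes (wrist tile: (450,65), (381,190), (526,185)). The wheel is level on the plate, the gripper is clear, and the other wheels have not moved.

```bash
python3 -c "
from station import ctrl
print(ctrl.hand_in())"
```

```text
the job is handed in; nothing more can be done
None
```

I mounted the three-hole wheel on the grey stand and handed the job in at about 8 s of the 38 s allowed. I gripped it by the neck, turned it about 43° so its holes met the studs, and kept hold until it was seated.

- **Seating:** at the bottom the wrist force reversed from about -5 N to +6.3 N, with the TCP at z = 0.063 m, which is the expected flush height. I opened the gripper only after that.
- **After release:** the last side and wrist pictures show a stud standing in each of the three holes. The wheel looks level on the plate, the gripper is clear above it, and the other two wheels look unmoved.
- **Small disagreements:** the cameras differed by about 3 mm on where the stand is. A close look at the studs led to a 2–3 mm shift before the final lowering. The gripper read 47.6 mm on the 50 mm neck. I did not look into that, and the grip held.

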